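Load the bezel glue jig and hold its flap at the balance point

ROBOT

A 7-joint arm with a two-finger parallel gripper is mounted at the origin on the work surface. World frame = base frame: x ahead of the robot, y to its left, z up, the work surface at z = 0. Lengths are in m, angles in rad, forces in N, time in s.
With the tool pointing down it reaches from about 0.425 to 0.95 m from the base axis. Payload 4.7 kg.
Tool frame: the origin (TCP) lies between the finger pads, 19 mm behind the fingertips; this is the grasp point; z points along the fingers, y is the direction in which the jaws open and shut (so a half turn about z gives the same grasp; the last joint's range is limited). The gripper opens to 85 mm and grips with 20 to 120 N. Pads are 22 mm wide; open, the fingers measure 114 mm over their backs; the gripper's body (76 mm by 85 mm) begins 54 mm behind the grasp point. The pads swing forward as they close: fully open they stand 13 mm farther back than shut.
Start: joints at [1.136, 0.469, -0.049, 1.532, 0.024, 1.141, -0.082], TCP at [0.267, -0.62, 0.25] pointing down, gripper open.
Joint ranges: [-2.59, 2.59], [-0.33, 1.99], [-1.39, 1.29], [0.1, 2.45], [-1.04, 4.18], [0.21, 1.99], [-2.66, 2.66]. Speed limits (rad/s): [2.57, 2.57, 3.14, 3.14, 3.14, 3.14, 3.14].

INTERFACE

Orientations are given as a unit quaternion [x, y, z, w].
In Python, from plant import monitor, imaging, workorder gives the robot as it stands. The module is installed in compiled form; this text tells all that it offers.
- The arm moves only by the shell command python3 -m pendant 'ROWS' [OPENING]. ROWS is JSON, a list that holds one entry, the list of rows, each a list of 4 numbers: the shift along the tool's x, y, z in m, then the turn about the tool's z in degrees. A call has 1 to 10 rows; each row is the pose to reach, as a shift and turn from the pose commanded when the call began, along the tool's axes at that moment; what a row does not reach only later rows make up. A row lasts 1/10 s, in which the tool goes at most 50 mm and 8.59 degrees, less where a joint would pass 70% of its speed; a pose out of reach is approached as far as the arm can. A call with a gripper value outside its range is refused whole. OPENING is the closure, from 0 (fully open) to 1 (shut), set as the call begins (- or left out, the last holds). The fingers move at their own pace and stop on an object; the grip force is fixed at half the most. Time passes only in rows, so rows that repeat a pose let the fingers close. It gives the time, the measured TCP pose, the force and the opening at its end, in the units of the state.
- monitor.state(): the state, without advancing time (a new reading comes with each control period).
- imaging.get_image(name): name is "scene" or "top" or "wrist"; returns the picture (400x640x3 uint8, red, green, blue); there is no depth.
- imaging.get_calibration(name): a dict with "intrinsics" (3x3 intrinsics, pixels), "T" (4x4, takes a point from camera to world coordinates). Camera axes: x right, y down, z forward; pixel columns grow to the right and rows downward; lengths in m; the calibration is good to about 2 mm. The wrist camera is an equidistant fisheye: a pixel r from the principal point sees the ray r / f radians off the axis. A picture is of the moment at which its call begins: read the wrist's pose just before it. get_calibration takes no time and is no camera call; for the wrist camera it gives the pose at the moment of the call.
- workorder.finish_job(): hands the job in, once; it reports no verdict.
The state is a dict: "time_s": time; "joint_positions": joint angles; "joint_velocities": joint speeds; "effort": joint torques, N m; "position": TCP position; "tool_rot": TCP orientation; "force": force on the tool from outside, world axes, zero at the start; "torque": the same for the moment, N m; "opening": opening from 0.0 (shut) to 1.0 (fully open).
Only numpy, scipy, OpenCV 4.12 (cv2) and the standard library are available. Lean on these libraries where they do the work, as an engineer would, in place of code of your own. Each camera call takes 0.05 s, during which the arm holds its last target.

TASK

Take the brass bezel cup that lies rim-down on the grey bench pad and seat it, still rim-down, fully home in the round nest of the glue jig, then let go of it. Then grip the jig's open flap by its black knob, swing it up off its bumpers to its over-centre balance point (it leans a little back from upright there) without letting it fall shut towards the nest, and finish holding it still there by the knob so that the maker can brush glue on its pressing disc. Leave the spare cup, which lies rim-up, and everything else where it is.

Things in the scene. Friction and masses are not known exactly. Their poses are not given: they have to be found in the camera images.
- jig: Glue jig, fixed: plywood base 170 x 120 x 22 mm (x, y, z). Origin: centre of its underside on the table; x points from nest to hinge, y along the hinge. Nest at x = -30; hinge axis at x = +35, 67 mm above the table, between steel cheeks (y = +-50, tops 76 mm above the table); rubber-tipped bumper posts behind it (x = +70, y = +-30, 94 mm high) carry the open flap. Place and yaw vary.
- nest (a point): Centre of the nest's flat floor, 15 mm above the table: a round pocket 52 mm across, 7 mm deep, in the top of the jig's base (22 mm above the table). Axes as the jig's.
- cup: Brass bezel cup to load, 0.05 to 0.1 kg, lying rim-down on the mat: hollow, 22 mm high, a plain drum 40 mm across with a flange (the rim) 48 mm across, 4 mm thick at its open lower end; its smooth closed back is on top. Origin: centre of the rim's face (its underside); z points out of the closed back. Seated, the origin is at the nest's floor and it stands 15 mm out of the base.
- flap (a joint): Flap angle, rad: 0 shut over the nest, growing as it opens up and back to 2.5 (start: on the bumpers). Aluminium plate 95 x 76 x 8 mm, steel pressing disc (44 mm across, 20 thick) on its inner face, 0.42 kg; nearly frictionless: it falls either way if let go. Balance point (mass straight over the hinge) at 1.772: plate leaning 0.20 rad (11.5 degrees) back from upright, away from the nest.
- flap_hinge (a point): Middle of the flap's hinge axis, 67 mm above the table. The axis runs along the jig's y; its frame turns with the flap: a positive turn about y opens the flap.
- flap_knob (a point): Black roller knob 22 mm in diameter, 24 mm long, axis parallel to the hinge, on a 10 mm stem; its centre (origin) is 35 mm off the plate's free edge and at x = -140, z = -6 mm in the hinge point's frame. Pinch it from above across its length (fingers closing along the jig's y); it turns in the pinch. At rest 109 mm behind the hinge, 156 mm above the table; at balance 22 mm behind, 205 mm above.
- mat: Grey bench pad (mat) 190 x 160 x 4 mm (x, y, z), fixed; origin: centre of its underside on the table. The two cups lie on it, their undersides 4 mm above the table.
- spare_cup: Bystander: a cup of the same make and size, lying rim-up (open hollow up) on the mat. Origin: centre of its underside.
- strip: Bystander: flat steel strip 140 x 16 x 3 mm, on the mat's far edge.
- glue_bottle: Bystander: white glue bottle, 44 mm across, 110 mm high, near the far middle of the table.
- jar: Bystander: glass jar 60 mm across, 70 mm high, near right.
- hammer: Bystander: hammer, 240 mm long, lying on the left.
- spool: Bystander: copper wire spool 60 mm across, 34 mm high, far right.
- screwdriver: Bystander: screwdriver, 170 mm long, lying on the right.
- wood_block: Bystander: dark wood block 70 x 45 x 30 mm, near left.
Not all that is in view belongs to the job. Leave any red look-alike of the cup alone.

How it is judged:
By the outcome, as a careful person would: the job done as asked, in the order asked, and still so for the second after the job is handed in, while the arm keeps its last pose, push and grip.
It also fails if it takes over 58 s, if anything falls off the work surface, if the arm or the gripper's body presses on something with over 40 N, if the wrist force passes 120 N, or if a joint passes its speed limit or range.

## Working session

There is one attempt and no reset: what is moved stays moved. The work goes in short steps, Python scripts to look and compute and a shell command to move; the robot and the scene stay as the last step left them, time stands still between calls to the robot, and variables do not carry over. Pictures are saved under pics/ and viewed, and the job is handed in when it is done.

```bash
mkdir -p pics; ls
python3 - <<'E'
from plant import monitor, imaging, workorder
import cv2
s=monitor.state(); print(s)
for n in ["scene","top","wrist"]:
    c=imaging.get_calibration(n); print(n,c)
    cv2.imwrite(f"pics/{n}0.png",imaging.get_image(n)[:,:,::-1])
E
```

```text
pics
{'time_s': 0.0, 'joint_positions': array([ 1.13613078,  0.46946171, -0.04859983,  1.53370994,  0.02410023,
        1.14098566, -0.08230164]), 'joint_velocities': array([-0.00039829, -0.00098358,  0.00153236,  0.00085081, -0.0005182 ,
       -0.0006435 , -0.00072325]), 'effort': array([ 6.86092881e-05, -5.10304892e+01, -4.66519792e-02, -2.37714440e+01,
        1.07131942e-02,  7.45858590e-03, -6.66957135e-06]), 'position': array([ 0.26623294, -0.61967688,  0.24894095]), 'tool_rot': array([ 9.79485802e-01,  2.01510754e-01, -2.33913032e-04, -9.61433008e-04]), 'force': array([-0.3280619 ,  0.04504173,  0.01240648]), 'torque': array([-0.03497481,  0.01522601,  0.02505878]), 'opening': 1.0005942046360803}
scene {'intrinsics': array([[372.97761424,   0.        , 320.91079186],
       [  0.        , 372.97761424, 201.24140756],
       [  0.        ,   0.        ,   1.        ]]), 'T': array([[-0.13286002,  0.80658203, -0.57599795,  1.05647978],
       [ 0.99108878,  0.1025149 , -0.08505134,  0.07017175],
       [-0.00955251, -0.58216503, -0.81301453,  0.8280354 ],
       [ 0.        ,  
[... 192 characters left out ...]
    ,   1.        ]]), 'T': array([[-0.01565326, -0.99263545,  0.12012425,  0.39083974],
       [-0.99987145,  0.01595701,  0.00156713, -0.01096179],
       [-0.00347241, -0.12008428, -0.99275763,  1.1388018 ],
       [ 0.        ,  0.        ,  0.        ,  1.        ]])}
wrist {'intrinsics': array([[309.70691629,   0.        , 325.34092997],
       [  0.        , 309.70691629, 196.71471789],
       [  0.        ,   0.        ,   1.        ]]), 'T': array([[ 0.39415783, -0.8819342 , -0.25851822,  0.33232862],
       [-0.91903742, -0.37920017, -0.10759856, -0.5923338 ],
       [-0.00313531,  0.27999873, -0.95999525,  0.37241683],
       [ 0.        ,  0.        ,  0.        ,  1.        ]])}
```

View pics/scene0.png

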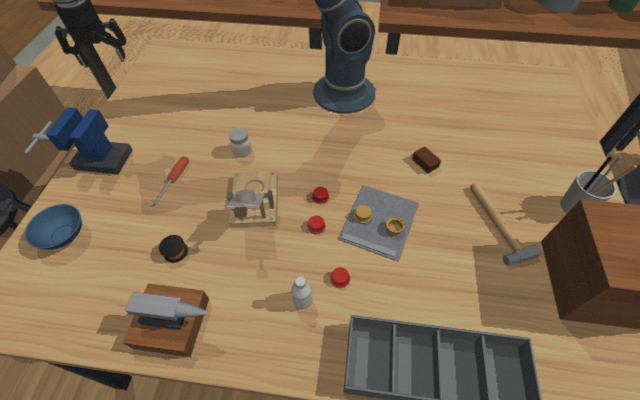

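View pics/top0.png

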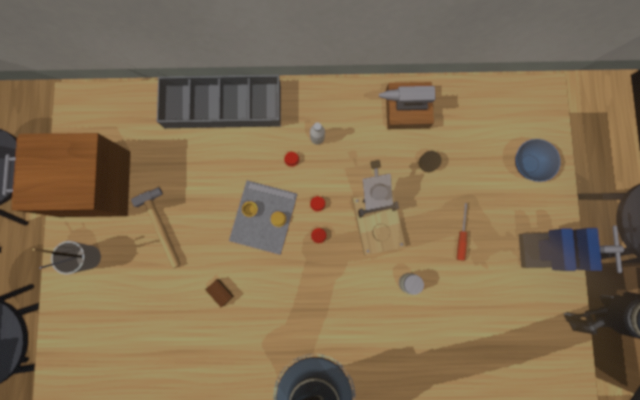

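View pics/wrist0.png

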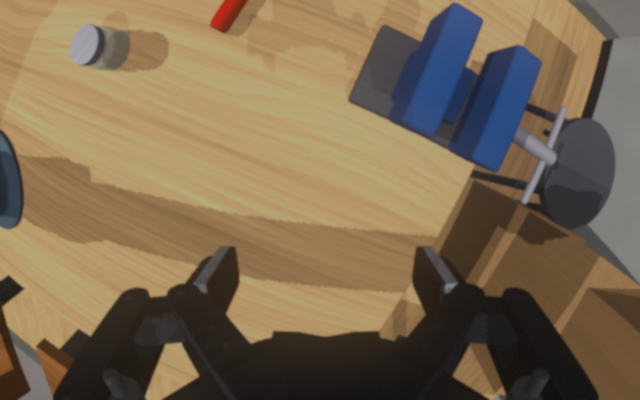

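The top view shows the jig at about (380,220), with the flap open towards the top of the picture and its knob at (376,163). The closed brass cup is at (278,219) and the open spare at (250,209). In the scene view the cup is at (363,213) and the spare at (395,226). Next I'll turn these into positions.

```bash
cat > h.py <<'E'
import numpy as np, cv2
from plant import monitor, imaging, workorder
from scipy.spatial.transform import Rotation as R
def ray(cal,u,v,fish=False):
    K=cal["intrinsics"];T=cal["T"]
    x=(u-K[0,2])/K[0,0];y=(v-K[1,2])/K[1,1]
    if fish:
        r=np.hypot(x,y); d=np.array([x/r*np.sin(r),y/r*np.sin(r),np.cos(r)]) if r>1e-9 else np.array([0,0,1.])
    else: d=np.array([x,y,1.])
    d=T[:3,:3]@d; return T[:3,3],d/np.linalg.norm(d)
def plane(rd,z):
    o,d=rd; return o+d*(z-o[2])/d[2]
def tri(rays):
    A=np.zeros((3,3));b=np.zeros(3)
    for o,d in rays:
        P=np.eye(3)-np.outer(d,d);A+=P;b+=P@o
    p=np.linalg.solve(A,b)
    return p,[np.linalg.norm((np.eye(3)-np.outer(d,d))@(p-o)) for o,d in rays]
def proj(cal,p,fish=False):
    K=cal["intrinsics"];T=cal["T"];c=T[:3,:3].T@(np.asarray(p)-T[:3,3])
    if fish:
        a=np.arctan2(np.hypot(c[0],c[1]),c[2]);n=np.hypot(c[0],c[1]);x,y=c[0]/n*a,c[1]/n*a
    else: x,y=c[0]/c[2],c[1]/c[2]
    return np.array([K[0,0]*x+K[0,2],K[1,1]*y+K[1,2]])
def shot(name):
    cal=imaging.get_calibration(name); return imaging.get_image(name),cal
def local(s,dw):
    """world shift -> tool axes"""
    return R.from_quat(s["tool_rot"]).inv().apply(dw)
E
python3 - <<'E'
from h import *
a=cv2.imread("pics/top0.png");b=cv2.imread("pics/scene0.png")
ct=imaging.get_calibration("top");cs=imaging.get_calibration("scene")
def blobs(im,nm):
    h=cv2.cvtColor(im,cv2.COLOR_BGR2HSV)
    print(nm)
    m=cv2.inRange(h,(15,110,70),(35,255,255))
    n,l,st,c=cv2.connectedComponentsWithStats(m)
    for i in range(1,n):
        if 40<st[i,4]<700: print(st[i],c[i].round(1))
blobs(a,"top");blobs(b,"scene")
print("cup",tri([ray(ct,278,219),ray(cs,363.5,213.5)]))
print("spare",tri([ray(ct,250,209),ray(cs,395,226)]))
print("knob",plane(ray(ct,376,163.5),.156))
print("nest top",plane(ray(ct,381,232),.022),"scene",plane(ray(cs,256,185),.022))
# crops
A=cv2.resize(a[150:270,220:420],None,fx=4,fy=4,interpolation=2)
B=cv2.resize(b[160:260,215:415],None,fx=4,fy=4,interpolation=2)
cv2.imwrite("pics/tc.png",A);cv2.imwrite("pics/sc.png",B)
E
```

```text
top
[487  72  69   6 252] [520.7  74.3]
[343  74  65   6 191] [375.3  76.8]
[414  74  19   3  44] [423.   74.8]
[322 127  32  19 320] [336.2 134.3]
[152 131  27   3  46] [163.6 132. ]
[450 143  15   6  41] [457.  145.6]
[191 176  35   3  47] [208.  176.8]
[242 202  16  15 190] [249.3 208.6]
[271 212  15  15 181] [278.  218.6]
[203 220  30   3  55] [218.6 220.7]
[622 255  14   6  56] [627.7 256.8]
[603 257  12   7  67] [608.4 260.4]
[616 266  24  29 358] [629.7 280.6]
[413 269  27  20 303] [428.6 276.7]
[451 272  21   3  43] [460.6 272.8]
[150 276  21   4  42] [160.5 277.4]
[451 301  31   2  56] [466.2 301.4]
[348 324  28   2  49] [360.6 324.5]
[193 326  27   3  48] [206.2 326.7]
[196 373  68   5 195] [229.2 374.7]
scene
[362   2  19  19 105] [372.5   9.2]
[116  15  48  35 556] [139.6  29.4]
[163  17  23  22  87] [173.1  22.7]
[179  19  48  23 419] [200.9  30.2]
[231  22  41  23 274] [256.8  32.5]
[272  25  30  22 217] [283.2  34.9]
[220  30  16  13  75] [227.1  37. ]
[291  31  12  17  43] [296.   39.4]
[399  33  23  23 213] [409.   45.1]
[415  34  30  24 263] [431.2  45.1]
[450  36  
[... 801 characters left out ...]
 24 175  20  14  66] [ 35.1 181.5]
[354 206  17  17 239] [362.4 214.1]
[386 217  18  18 254] [394.4 225.1]
[ 24 359  39  41 362] [ 38.6 379.7]
[  0 370  16  14  82] [  6.7 376.2]
[ 48 373  33  27 228] [ 64.3 388.3]
[ 82 379  24  21 161] [ 91.9 389.2]
[  8 380  17  12  56] [ 17.2 386.5]
[139 385  16  15  72] [147.  393.5]
cup (array([0.50217104, 0.09830846, 0.00952807]), [np.float64(0.0028027836543448527), np.float64(0.002802783654344875)])
spare (array([0.53298726, 0.18065534, 0.01331685]), [np.float64(0.0027212772285790565), np.float64(0.002721277228579045)])
knob [ 0.62980014 -0.17571627  0.156     ]
nest top [ 0.45828903 -0.20553178  0.022     ] scene [ 0.45349408 -0.19850469  0.022     ]
```

View pics/tc.png

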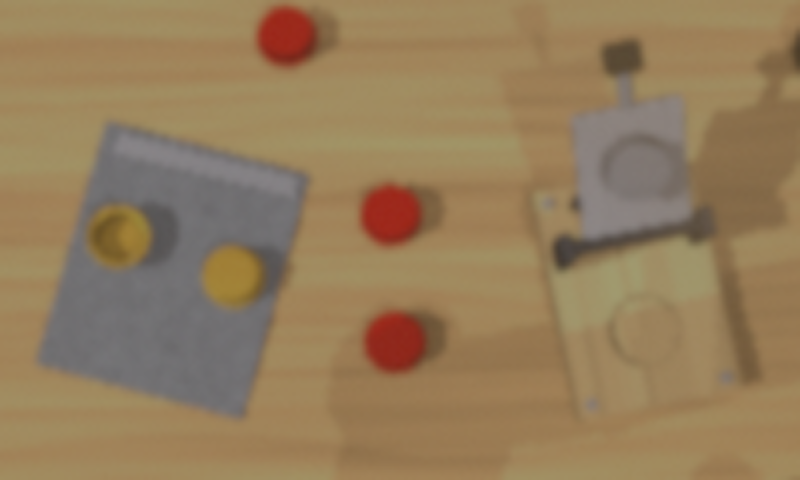

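View pics/sc.png

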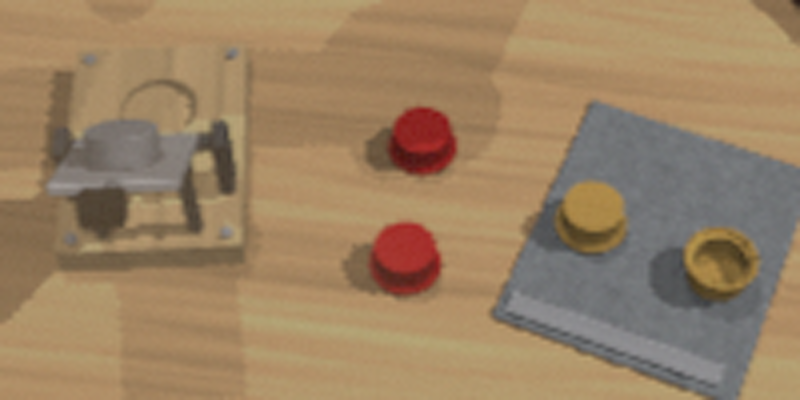

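The closed-back cup is at about (0.502, 0.098) and the nest at about (0.456, -0.202). The hinge and knob lie along +x from it, at a yaw of about 9°. Next I'll move to a viewpoint between the two.

Run:
```python
from h import *
s=monitor.state();print(s["time_s"],local(s,np.array([0.42,-0.10,0.27])-s["position"]).round(4))
print(local(s,np.array([0.44,-0.16,0.27])-s["position"]).round(4))
print(local(s,np.array([0.46,0.06,0.27])-s["position"]).round(4))
```

```text
0.15 [ 0.3464 -0.4169 -0.0202]
[ 0.3411 -0.3539 -0.0203]
[ 0.4463 -0.5482 -0.02  ]
```

```bash
python3 -m pendant '[[[0.034,-0.035,-0.02,1.5],[0.068,-0.07,-0.02,3],[0.102,-0.106,-0.02,4.5],[0.136,-0.142,-0.02,6],[0.17,-0.177,-0.02,7.5],[0.205,-0.212,-0.02,9],[0.239,-0.248,-0.02,10.5],[0.273,-0.283,-0.02,12],[0.31,-0.32,-0.02,13.5],[0.341,-0.354,-0.02,15]]]' 0
python3 -m pendant '[[[0,0,0,0],[0,0,0,0]]]'
python3 - <<'E'
from h import *
im,c=shot("wrist");np.savez("pics/w1.npz",**c)
cv2.imwrite("pics/w1.png",im[:,:,::-1])
s=monitor.state();print(s["time_s"],s["position"],s["joint_positions"])
E
```

```text
time_s: 1.15
position: [0.4404, -0.1582, 0.2701]
tool_rot: [0.997, 0.071, 0.0, 0.0]
force: [0.4, -0.2, 0.3]
opening: 1.003
time_s: 1.35
position: [0.4402, -0.1593, 0.27]
tool_rot: [0.997, 0.074, -0.0, 0.0]
force: [0.1, -0.4, -0.1]
opening: 0.996
1.4 [ 0.43977452 -0.16073384  0.26987575] [ 0.53183182  0.12617412 -0.29697982  1.96504357  0.04293407  1.05656972
 -1.21073458]
```

View pics/w1.png

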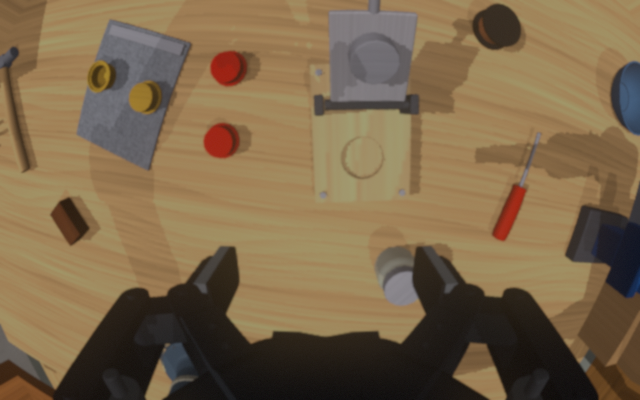

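The wrist view shows the nest rim at about (362,157), the cheeks at (320,105) and (413,103), and the cup at (145,97). Next is a second viewpoint nearer the cup.

```bash
python3 -m pendant '[[[0.01,-0.045,0.01,-3],[0.02,-0.09,0.02,-6],[0.03,-0.13,0.03,-8],[0.035,-0.17,0.03,-10],[0.041,-0.206,0.03,-15],[0.041,-0.206,0.03,-15],[0.041,-0.206,0.03,-15]]]' 0
python3 - <<'E'
from h import *
im,c=shot("wrist");np.savez("pics/w2.npz",**c)
cv2.imwrite("pics/w2.png",im[:,:,::-1])
s=monitor.state();print(s["time_s"],s["position"],s["joint_positions"])
A=cv2.imread("pics/w1.png")
cv2.imwrite("pics/w1c.png",cv2.resize(A[0:220,290:490],None,fx=4,fy=4,interpolation=2)[:600] if 0 else cv2.resize(A[0:215,290:490],None,fx=2.75,fy=2.75,interpolation=2))
E
```

```text
time_s: 2.1
position: [0.4512, 0.0482, 0.2398]
tool_rot: [0.98, 0.201, -0.0, 0.0]
force: [0.2, -0.9, -0.1]
opening: 1.001
2.15 [0.45123372 0.0473582  0.23977137] [ 0.25690782  0.15113337 -0.49922887  2.02363672  0.0873145   0.98746936
 -1.45441236]
```

View pics/w2.png

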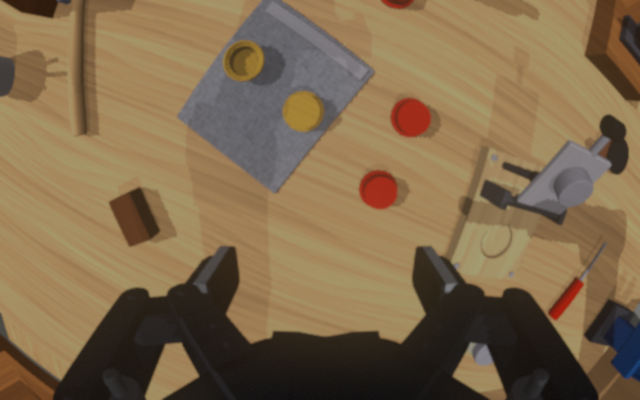

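View pics/w1c.png

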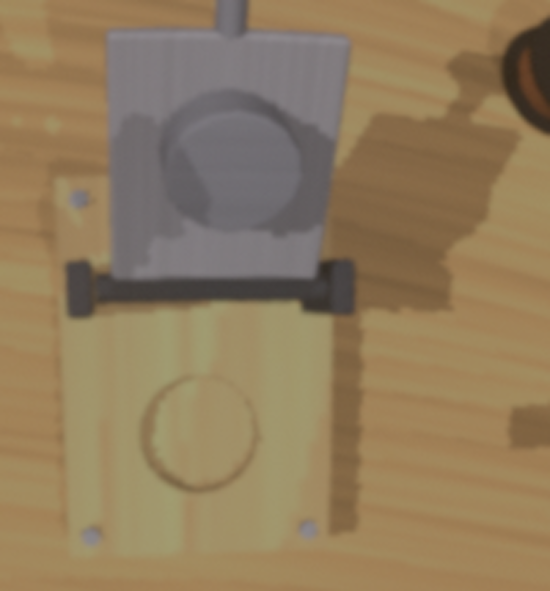

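Run:
```python
from h import *
c1=dict(np.load("pics/w1.npz"));c2=dict(np.load("pics/w2.npz"))
for f,(x0,y0,x1,y1) in (("w1",(125,75,170,120)),("w2",(275,85,332,138))):
    im=cv2.imread(f"pics/{f}.png");h=cv2.cvtColor(im,cv2.COLOR_BGR2HSV)
    m=np.zeros(im.shape[:2],np.uint8);m[y0:y1,x0:x1]=cv2.inRange(h,(15,110,60),(35,255,255))[y0:y1,x0:x1]
    cs,_=cv2.findContours(m,0,1);c=max(cs,key=cv2.contourArea);print(f,cv2.fitEllipse(c),cv2.contourArea(c))
    cv2.imwrite(f"pics/{f}cup.png",cv2.resize(im[y0:y1,x0:x1],None,fx=8,fy=8,interpolation=2))
im=cv2.imread("pics/w2.png");cv2.imwrite("pics/w2n.png",cv2.resize(im[100:300,440:640],None,fx=3,fy=3,interpolation=2))
print("nest tri",tri([ray(c1,362.7,157.1,1),ray(c2,497,240,1)]),plane(ray(c1,362.7,157.1,1),.022),plane(ray(c2,497,240,1),.022))
f=lambda x,y:(x/2.75+290,y/2.75)
for n,p,z in (("screwL",(91,537),.022),("screwR",(308,529),.022),("cheekL",(80,288),.076),("cheekR",(342,286),.076),("scrFL",(79,199),.022)):
    print(n,plane(ray(c1,*f(*p),1),z).round(4))
```

```text
w1 ((145.30691528320312, 96.96150970458984), (30.936687469482422, 33.30302047729492), 44.477630615234375) 804.5
w2 ((302.9300842285156, 110.77362060546875), (39.40348815917969, 39.96324157714844), 80.1080093383789) 1234.5
nest tri (array([ 0.45990553, -0.20276702,  0.0193801 ]), [np.float64(0.00021039854842058256), np.float64(0.0002103985484205058)]) [ 0.46005419 -0.20238793  0.022     ] [ 0.46055411 -0.20063122  0.022     ]
screwL [ 0.4052 -0.1617  0.022 ]
screwR [ 0.4237 -0.2602  0.022 ]
cheekL [ 0.5142 -0.1422  0.076 ]
cheekR [ 0.5319 -0.2392  0.076 ]
scrFL [ 0.5532 -0.1349  0.022 ]
```

View pics/w2cup.png

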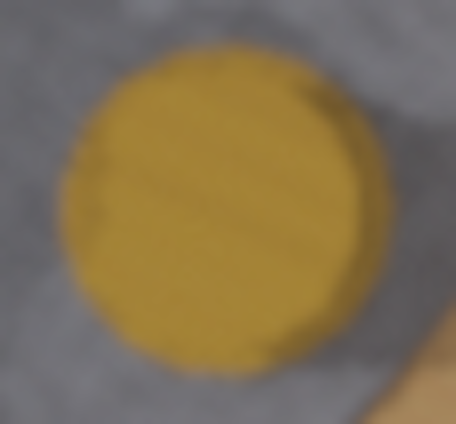

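View pics/w1cup.png

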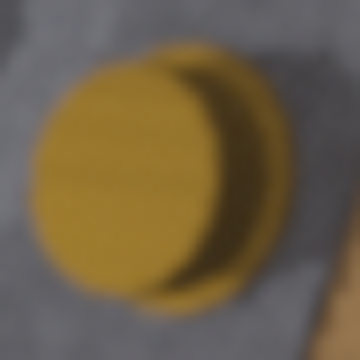

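View pics/w2n.png

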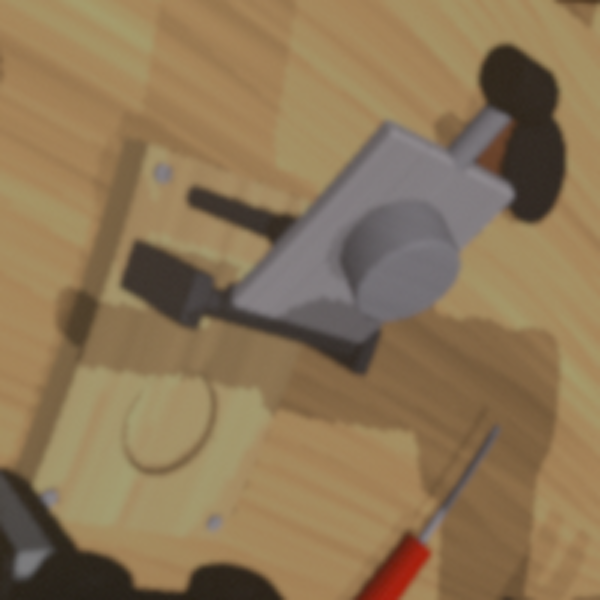

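Run:
```python
from h import *
c1=dict(np.load("pics/w1.npz"));c2=dict(np.load("pics/w2.npz"))
a=(125+127/8,75+179/8);b=(275+211/8,85+208/8)
print("cup top",tri([ray(c1,*a,1),ray(c2,*b,1)]),plane(ray(c1,*a,1),.026),plane(ray(c2,*b,1),.026))
# flange ellipse whole check in w2
print(plane(ray(c2,302.9,110.8,1),.012))
# spare position
print("spare",tri([ray(c1,101,76,1),ray(c2,244,61,1)]))
s=monitor.state();print(s["position"],s["tool_rot"])
t=plane(ray(c2,*b,1),.026)
for z in (.09,.032): print(local(s,np.array([t[0],t[1],z])-s["position"]).round(4))
```

```text
cup top (array([0.50453158, 0.09909621, 0.021861  ]), [np.float64(0.00015388116804913776), np.float64(0.00015388116804925314)]) [0.50445374 0.09633615 0.026     ] [0.50483816 0.09880776 0.026     ]
[0.50518339 0.0982657  0.012     ]
spare (array([0.53429677, 0.182438  , 0.01650643]), [np.float64(0.00026599073341719803), np.float64(0.00026599073341713374)])
[0.45123372 0.0473582  0.23977137] [ 9.79854445e-01  1.99712363e-01 -3.24288479e-04  3.64688877e-04]
[ 0.0696 -0.0265  0.1497]
[ 0.0696 -0.0265  0.2077]
```

The triangulated cup top is at (0.505, 0.098), z 22 mm against 26 expected, which is within calibration error. The nest is at (0.460, -0.202), z 19 mm against 22, and the yaw is 10.4°. Next I'll move over the cup.

```bash
python3 -m pendant '[[[0.02,-0.008,0.04,0],[0.04,-0.016,0.08,0],[0.06,-0.024,0.12,0],[0.07,-0.0265,0.145,0],[0.07,-0.0265,0.145,0],[0.07,-0.0265,0.145,0]]]' 0.2
python3 - <<'E'
from h import *
im,c=shot("wrist");np.savez("pics/w3.npz",**c)
cv2.imwrite("pics/w3.png",im[:,:,::-1])
s=monitor.state();print(s["time_s"],s["position"],s["joint_positions"])
print(proj(c,s["position"],1))
E
```

```text
time_s: 2.75
position: [0.505, 0.0995, 0.095]
tool_rot: [0.98, 0.2, -0.001, 0.0]
force: [0.5, -0.7, 1.0]
opening: 0.803
2.8 [0.50546173 0.09977429 0.09593878] [ 0.08385254  0.44916556 -0.45208976  2.03319716  0.29350166  0.72008597
 -1.71950277]
[324.06612171 271.58149205]
```

View pics/w3.png

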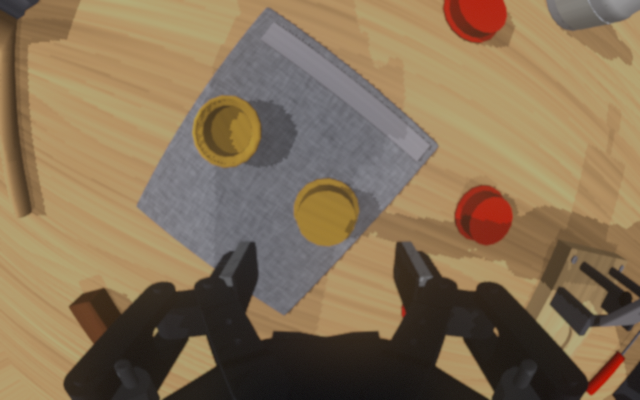

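The cup's closed back is centred at about (326,214), and the fingers' midline is at about column 326.

Run:
```python
from h import *
c=dict(np.load("pics/w3.npz"));c2=dict(np.load("pics/w2.npz"))
print(plane(ray(c,326,214,1),.026),plane(ray(c,326,214,1),.022),tri([ray(c,326,214,1),ray(c2,275+211/8,85+208/8,1)]))
im=cv2.imread("pics/w3.png");cv2.imwrite("pics/w3c.png",cv2.resize(im[165:260,280:370],None,fx=6,fy=6,interpolation=2))
s=monitor.state();t=plane(ray(c,326,214,1),.026);print(local(s,np.array([t[0],t[1],.032])-s["position"]))
```

```text
[0.50854273 0.10004141 0.026     ] [0.50723911 0.09948023 0.022     ] (array([0.50479611, 0.09904602, 0.0155926 ]), [np.float64(0.0005827327917424256), np.float64(0.0005827327917424539)])
[0.00289568 0.0008879  0.06394183]
```

View pics/w3c.png

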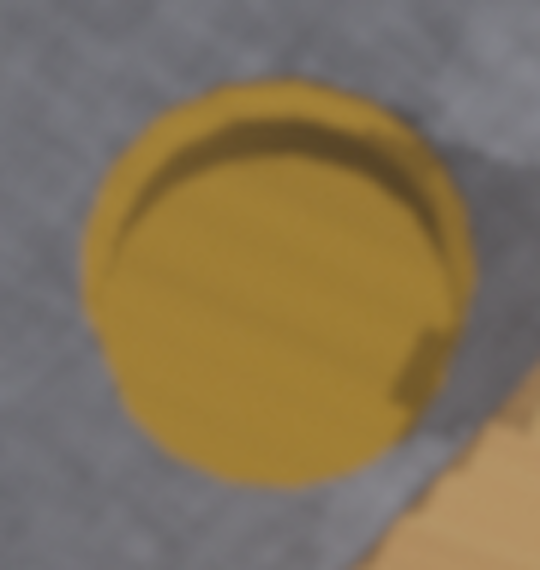

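```bash
python3 -m pendant '[[[0,0,0.03,0],[0,0,0.055,0],[0,0,0.065,0],[0,0,0.065,0],[0,0,0.065,0]]]'
python3 -m pendant '[[[0,0,0,0],[0,0,0,0],[0,0,0,0],[0,0,0,0],[0,0,0,0]]]' 0.9
python3 - <<'E'
from h import *
im,c=shot("wrist")
cv2.imwrite("pics/w4.png",im[:,:,::-1])
s=monitor.state();print(s["time_s"],s["position"],s["opening"]*85,s["force"])
E
```

```text
time_s: 3.3
position: [0.5059, 0.1013, 0.0315]
tool_rot: [0.98, 0.201, 0.001, 0.0]
force: [0.7, 0.6, 0.5]
opening: 0.798
time_s: 3.8
position: [0.5058, 0.1015, 0.0316]
tool_rot: [0.98, 0.201, 0.001, 0.0]
force: [-2.2, -1.3, 8.7]
opening: 0.439
3.85 [0.5058062  0.10153059 0.0316259 ] 37.29605204130896 [-2.0750945  -0.97069487  9.0453255 ]
```

View pics/w4.png

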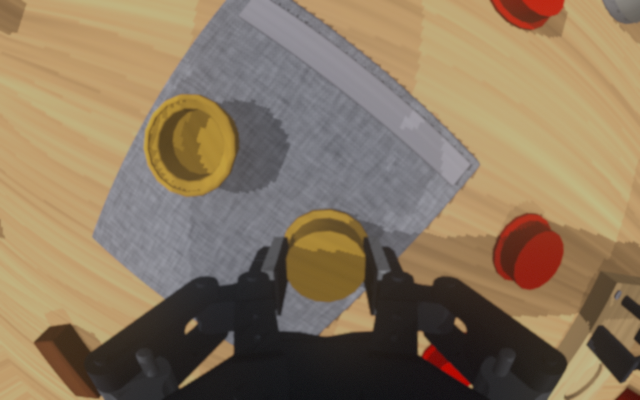

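The cup is between the pads, held on its drum. Next I'll lift it and check.

```bash
python3 -m pendant '[[[0,0,-0.01,0],[0,0,-0.03,0],[0,0,-0.06,0],[0,0,-0.09,0],[0,0,-0.09,0],[0,0,-0.09,0]]]'
python3 - <<'E'
from h import *
im,c=shot("wrist");np.savez("pics/w5.npz",**c)
cv2.imwrite("pics/w5.png",im[:,:,::-1])
s=monitor.state();print(s["time_s"],s["position"],s["opening"]*85,s["force"],s["joint_positions"])
Rz=R.from_quat(s["tool_rot"]).as_matrix();yaw=np.degrees(np.arctan2(Rz[1,0],Rz[0,0]));print(yaw)
for z in (.1216,.065):print(local(s,np.array([.4598,-.2023,z])-s["position"]).round(4))
E
```

```text
time_s: 4.45
position: [0.5052, 0.1013, 0.1209]
tool_rot: [0.979, 0.201, 0.001, 0.0]
force: [-0.8, -0.3, -1.0]
opening: 0.437
4.5 [0.50445595 0.10105716 0.11986471] 37.234445967170146 [-0.06765012  0.93469023 -0.75123837] [ 0.10252732  0.41434329 -0.47517071  2.01652328  0.26795395  0.77100102
 -1.6972584 ]
23.244089852576927
[-0.1608  0.2611 -0.0016]
[-0.1607  0.2611  0.055 ]
```

View pics/w5.png

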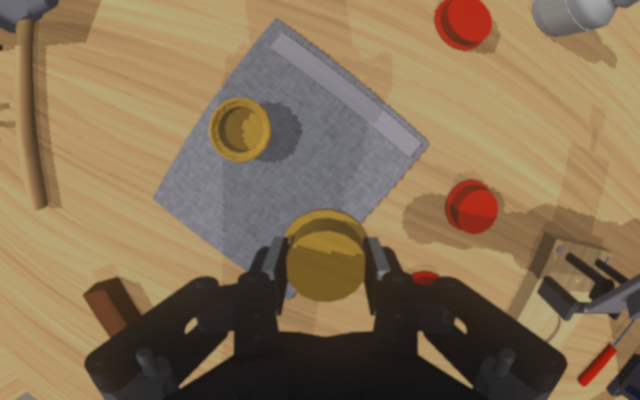

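Run:
```python
from h import *
im=cv2.imread("pics/w5.png");cv2.imwrite("pics/w5c.png",cv2.resize(im[200:310,270:385],None,fx=5,fy=5,interpolation=2))
c=dict(np.load("pics/w5.npz"));s=monitor.state()
for v in (209,225,230,265,301):
  for dz in (-.0056,-.0236): print(v,dz,local(s,plane(ray(c,326,v,1),s["position"][2]+dz)-s["position"]).round(4))
```

```text
209 -0.0056 [0.0287 0.0008 0.0056]
209 -0.0236 [0.0227 0.0009 0.0236]
225 -0.0056 [0.0211 0.0008 0.0056]
225 -0.0236 [0.014  0.0009 0.0236]
230 -0.0056 [0.0186 0.0008 0.0056]
230 -0.0236 [0.0113 0.0009 0.0236]
265 -0.0056 [0.0005 0.0008 0.0056]
265 -0.0236 [-0.0093  0.0009  0.0236]
301 -0.0056 [-0.0206  0.0008  0.0056]
301 -0.0236 [-0.0334  0.0009  0.0236]
```

View pics/w5c.png

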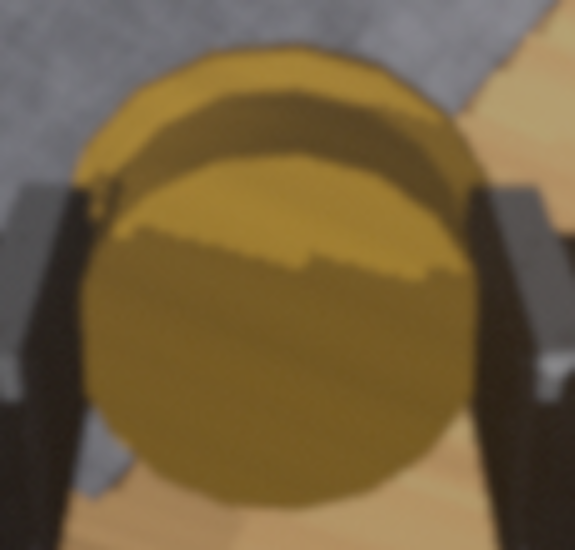

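The held cup is level, and its centre is about 1.2 mm behind the TCP along tool x. Next I'll stop short of the nest, since the held cup would hide it, and take a close measurement.

```bash
python3 -m pendant '[[[-0.02,0.02,0.0,1],[-0.045,0.052,0.0,3],[-0.075,0.085,0.0,5],[-0.105,0.12,0.0,7],[-0.135,0.155,0.005,9],[-0.165,0.188,0.01,11],[-0.19,0.218,0.015,12],[-0.21,0.24,0.02,12.9],[-0.218,0.248,0.02,12.9],[-0.218,0.248,0.02,12.9]]]'
python3 -m pendant '[[[0,0,0,0],[0,0,0,0],[0,0,0,0]]]'
python3 - <<'E'
from h import *
im,c=shot("wrist");np.savez("pics/w6.npz",**c)
cv2.imwrite("pics/w6.png",im[:,:,::-1])
s=monitor.state();print(s["time_s"],s["position"],s["opening"]*85,s["force"],s["joint_positions"])
Rz=R.from_quat(s["tool_rot"]).as_matrix();yaw=np.degrees(np.arctan2(Rz[1,0],Rz[0,0]));print(yaw)
E
```

```text
time_s: 5.5
position: [0.4013, -0.2133, 0.0991]
tool_rot: [0.996, 0.089, -0.001, -0.001]
force: [0.4, 1.0, -0.7]
opening: 0.44
time_s: 5.8
position: [0.4033, -0.2111, 0.1002]
tool_rot: [0.996, 0.092, 0.0, -0.0]
force: [-0.1, -0.9, -0.1]
opening: 0.435
5.85 [ 0.40313313 -0.21133381  0.10017569] 36.98334297844611 [-0.51209991  1.18322151  0.05496403] [ 0.68015409  0.34598947 -0.34408881  2.16672131  0.18820685  0.65592103
 -1.18239105]
10.494267670419179
```

View pics/w6.png

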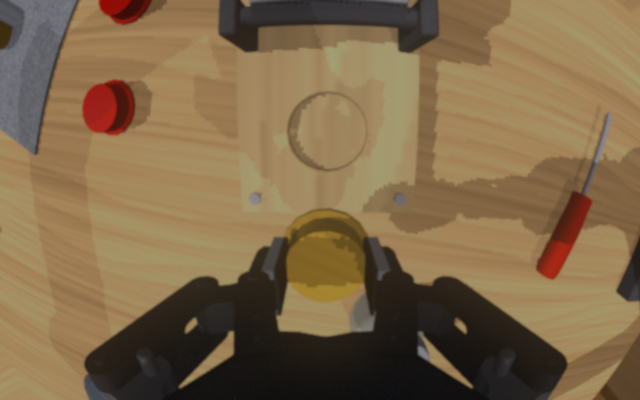

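The jig is square to the tool. The nest ring is at about (328,131), and the held cup is at (326,255).

Run:
```python
from h import *
im=cv2.imread("pics/w6.png");cv2.imwrite("pics/w6c.png",cv2.resize(im[80:210,230:425],None,fx=4,fy=4,interpolation=2))
c=dict(np.load("pics/w6.npz"));s=monitor.state()
print(plane(ray(c,328,131,1),.022), local(s,plane(ray(c,328,131,1),.022)-s["position"]))
print(local(s,plane(ray(c,326,265,1),s["position"][2]-.0056)-s["position"]))
# triangulate height w/ w1, w2
c1=dict(np.load("pics/w1.npz"));c2=dict(np.load("pics/w2.npz"))
print(tri([ray(c,328,131,1),ray(c1,362.7,157.1,1)]),tri([ray(c,328,131,1),ray(c1,362.7,157.1,1),ray(c2,497,240,1)]))
for p in ((255.5,199),(400.5,199)): print(plane(ray(c,*p,1),.022))
```

```text
[ 0.45981859 -0.20263708  0.022     ] [0.05728434 0.00177799 0.07820266]
[0.00058749 0.00047104 0.00560025]
(array([ 0.45969286, -0.20270405,  0.01964487]), [np.float64(4.203578325018289e-05), np.float64(4.203578325014296e-05)]) (array([ 0.45981951, -0.20273308,  0.01940839]), [np.float64(0.0001848966590376884), np.float64(0.00012316628471052173), np.float64(0.00030102009910509825)])
[ 0.40549395 -0.16183033  0.022     ]
[ 0.42379473 -0.26049807  0.022     ]
```

View pics/w6c.png

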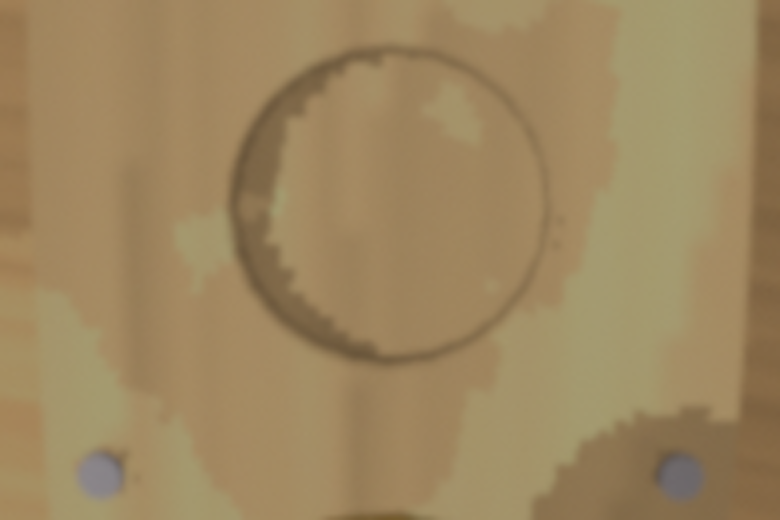

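```bash
python3 -m pendant '[[[0.02,0,0.0,0],[0.045,0.0005,0.01,0],[0.0584,0.0008,0.02,0],[0.0584,0.0008,0.035,0],[0.0584,0.0008,0.04,0],[0.0584,0.0008,0.04,0],[0.0584,0.0008,0.04,0],[0.0584,0.0008,0.04,0]]]'
python3 - <<'E'
from h import *
im,c=shot("wrist");np.savez("pics/w7.npz",**c)
cv2.imwrite("pics/w7.png",im[:,:,::-1])
s=monitor.state();print(s["time_s"],s["position"],s["opening"]*85,s["force"],s["joint_positions"])
im,c=shot("scene");cv2.imwrite("pics/s7.png",cv2.resize(im[140:260,190:310,::-1],None,fx=5,fy=5,interpolation=2))
E
```

```text
time_s: 6.65
position: [0.4604, -0.203, 0.0607]
tool_rot: [0.996, 0.09, 0.001, 0.0]
force: [0.0, -0.3, -0.7]
opening: 0.437
6.7 [ 0.46036414 -0.20306333  0.06070144] 36.99544708423476 [-0.13171383  0.94385721 -0.6621735 ] [ 0.58175653  0.47262352 -0.31206874  2.08684399  0.24529672  0.61479816
 -1.28990354]
```

View pics/w7.png

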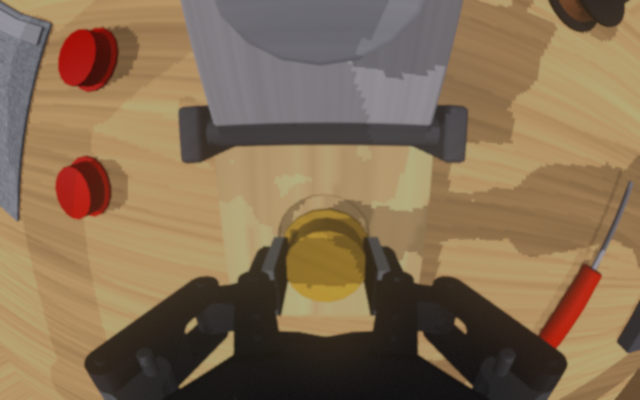

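View pics/s7.png

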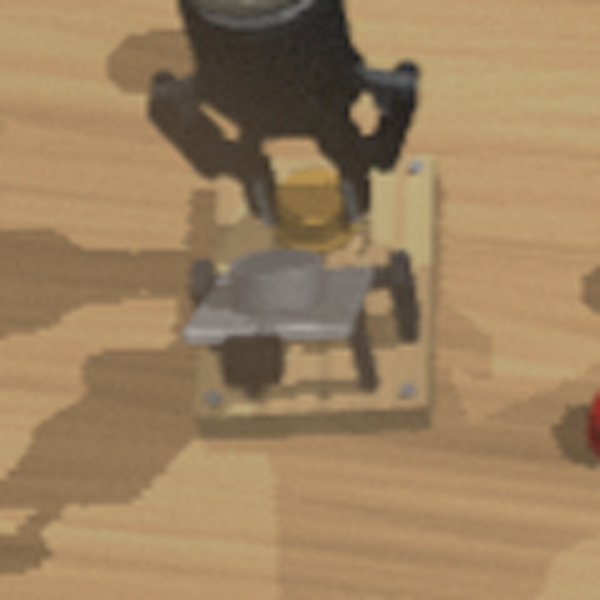

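Run:
```python
from h import *
im=cv2.imread("pics/w7.png");cv2.imwrite("pics/w7c.png",cv2.resize(im[180:310,260:390],None,fx=5,fy=5,interpolation=2))
c=dict(np.load("pics/w7.npz"));s=monitor.state()
for n,p,z in (("far",(326,194),.022),("L",(279,225),.022),("R",(369,225),.022),("cupfar",(326,209),s["position"][2]-.0236)): print(n,local(s,plane(ray(c,*p,1),z)-s["position"]).round(4))
```

```text
far [0.0259 0.0007 0.0387]
L [ 0.0077 -0.0259  0.0386]
R [0.0077 0.025  0.0387]
cupfar [0.0223 0.0007 0.0236]
```

View pics/w7c.png

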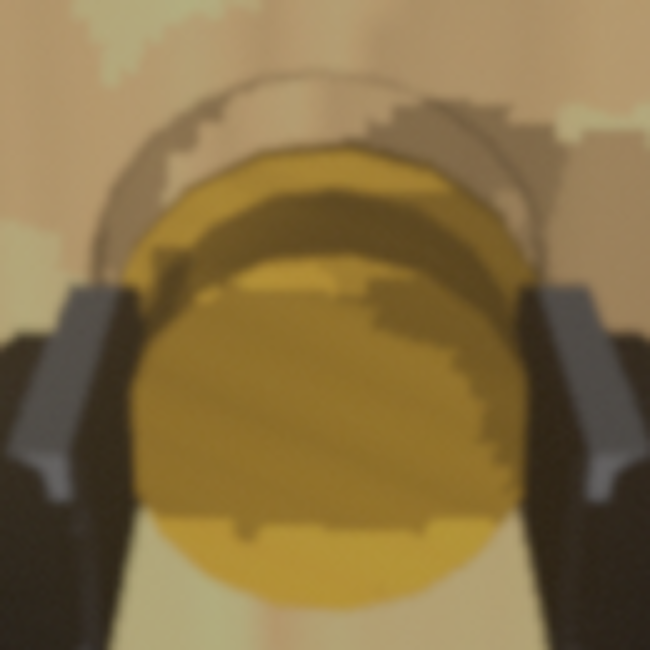

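Against the nest ring, the cup is about 1.2 mm short in tool x and about 1.1 mm over in y. I'll correct that and lower.

```bash
python3 -m pendant '[[[0.0006,-0.0005,0,0],[0.0011,-0.001,0,0],[0.0011,-0.001,0.004,0],[0.0011,-0.001,0.008,0],[0.0011,-0.001,0.01,0],[0.0011,-0.001,0.01,0]]]'
python3 - <<'E'
from h import *
for i in range(3):
    s=monitor.state();print(s["time_s"],s["position"],s["opening"]*85,s["force"])
im,c=shot("wrist");np.savez("pics/w8.npz",**c)
cv2.imwrite("pics/w8c.png",cv2.resize(im[180:310,260:390,::-1],None,fx=5,fy=5,interpolation=2))
E
```

```text
time_s: 7.35
position: [0.4607, -0.2015, 0.0495]
tool_rot: [0.996, 0.09, -0.0, -0.0]
force: [0.4, -0.1, -1.2]
opening: 0.444
7.35 [ 0.46067342 -0.2014899   0.0494699 ] 37.69839598067699 [ 0.37460598 -0.13851418 -1.22834568]
7.35 [ 0.46067342 -0.2014899   0.0494699 ] 37.69839598067699 [ 0.37460598 -0.13851418 -1.22834568]
7.35 [ 0.46067342 -0.2014899   0.0494699 ] 37.69839598067699 [ 0.37460598 -0.13851418 -1.22834568]
```

View pics/w8c.png

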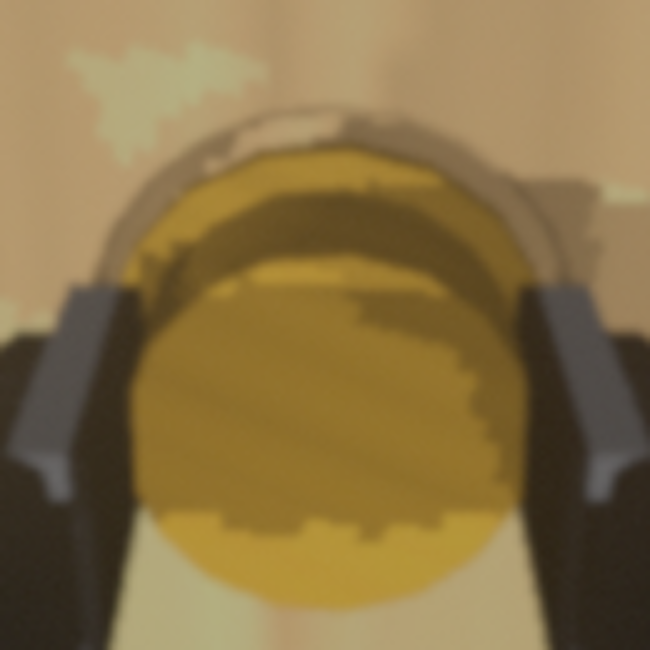

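Run:
```python
from h import *
c=dict(np.load("pics/w8.npz"));s=monitor.state()
for n,p,z in (("far",(326,201.4),.022),("L",(280,236),.022),("R",(374,236),.022),("cupfar",(326,210),s["position"][2]-.0236),("cL",(286,259),s["position"][2]-.0056),("cR",(365.4,259),s["position"][2]-.0056)): print(n,local(s,plane(ray(c,*p,1),z)-s["position"]).round(4))
```

```text
far [0.0249 0.0006 0.0277]
L [ 0.0056 -0.0239  0.0277]
R [0.0056 0.0263 0.0277]
cupfar [0.0217 0.0006 0.0236]
cL [ 0.0034 -0.0181  0.0056]
cR [0.0034 0.0191 0.0056]
```

```bash
python3 -m pendant '[[[0.0004,0.0005,0.001,0],[0.0004,0.0005,0.003,0],[0.0004,0.0005,0.005,0],[0.0004,0.0005,0.0065,0],[0.0004,0.0005,0.0065,0],[0.0004,0.0005,0.0065,0]]]'
python3 -m pendant '[[[0,0,0.001,0],[0,0,0.001,0]]]'
python3 - <<'E'
from h import *
im,c=shot("wrist");np.savez("pics/w9.npz",**c)
cv2.imwrite("pics/w9c.png",cv2.resize(im[180:310,260:390,::-1],None,fx=5,fy=5,interpolation=2))
E
```

```text
time_s: 8.0
position: [0.4615, -0.202, 0.0435]
tool_rot: [0.996, 0.09, 0.0, 0.0]
force: [-0.1, -0.8, -0.7]
opening: 0.438
time_s: 8.2
position: [0.4616, -0.2021, 0.0427]
tool_rot: [0.996, 0.09, 0.0, 0.0]
force: [0.2, -0.1, 1.0]
opening: 0.436
```

View pics/w9c.png

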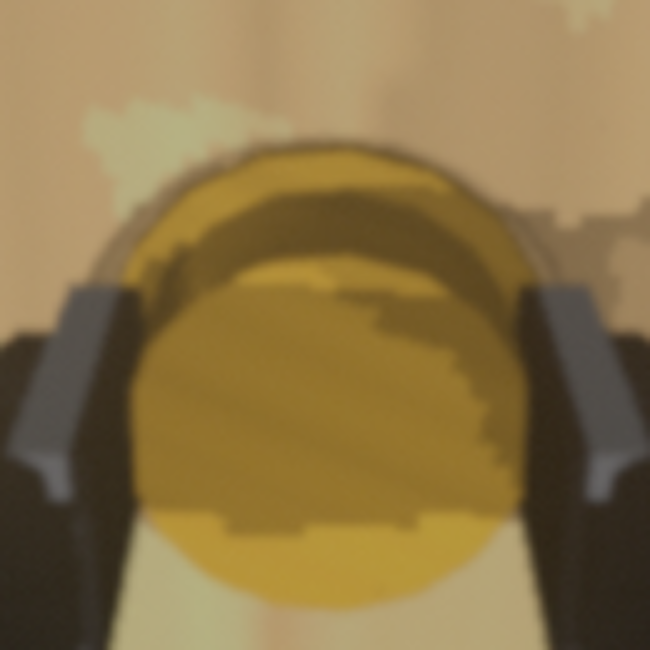

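The cup went 6 mm below the base top without any contact force. A small press next, to confirm the floor.

```bash
python3 -m pendant '[[[0,0,0.0006,0],[0,0,0.0012,0],[0,0,0.0012,0]]]'
```

```text
time_s: 8.55
position: [0.4617, -0.2021, 0.0426]
tool_rot: [0.996, 0.09, -0.0, 0.0]
force: [-3.1, 1.2, 11.9]
opening: 0.432
```

The cup bottoms out at z 0.0426, as predicted for fully seated. Next I'll open and rise.

```bash
python3 -m pendant '[[[0,0,0,0],[0,0,0,0],[0,0,-0.001,0],[0,0,-0.001,0]]]' 0.2
python3 -m pendant '[[[0,0,-0.01,0],[-0.005,0,-0.04,0],[-0.01,0,-0.08,0],[-0.03,0,-0.12,0],[-0.03,0,-0.14,0],[-0.03,0,-0.14,0],[-0.03,0,-0.14,0]]]'
python3 - <<'E'
from h import *
im,c=shot("wrist");np.savez("pics/w10.npz",**c)
cv2.imwrite("pics/w10.png",im[:,:,::-1])
s=monitor.state();print(s["time_s"],s["position"],s["opening"]*85,s["force"],s["joint_positions"])
E
```

```text
time_s: 8.95
position: [0.4615, -0.202, 0.0422]
tool_rot: [0.996, 0.09, 0.0, -0.0]
force: [0.2, 0.2, 0.5]
opening: 0.797
time_s: 9.65
position: [0.432, -0.2074, 0.1828]
tool_rot: [0.996, 0.09, 0.0, 0.0]
force: [-0.3, -0.7, -0.5]
opening: 0.796
9.7 [ 0.43157904 -0.20719949  0.18188937] 67.7707180161817 [-0.11184108 -0.02009458 -0.82353541] [ 0.68625805  0.25564475 -0.38031359  2.04359783  0.12363462  0.86456637
 -1.1533017 ]
```

View pics/w10.png

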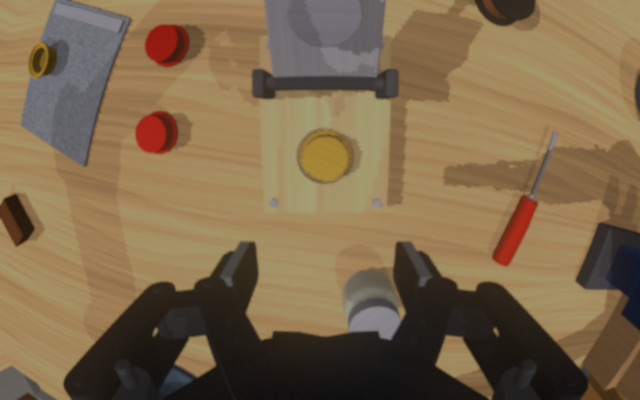

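The cup sits in the nest, centred at (325,156). For the knob, I'll rise and move out over the flap.

```bash
python3 -m pendant '[[[0,0,-0.045,0],[0.02,0,-0.09,0],[0.05,0,-0.12,0],[0.09,0,-0.12,0],[0.13,0,-0.12,0],[0.14,0,-0.12,0],[0.14,0,-0.12,0],[0.14,0,-0.12,0]]]'
python3 - <<'E'
from h import *
im,c=shot("wrist");np.savez("pics/w11.npz",**c)
cv2.imwrite("pics/w11.png",im[:,:,::-1])
s=monitor.state();print(s["time_s"],s["position"],s["opening"]*85,s["force"],s["joint_positions"])
E
```

```text
time_s: 10.5
position: [0.5685, -0.1824, 0.3007]
tool_rot: [0.996, 0.09, -0.002, -0.0]
force: [-0.3, 0.9, -0.7]
opening: 0.798
10.55 [ 0.56831399 -0.18279351  0.30127364] 68.1569484158417 [-0.59957115 -0.04623714  0.44003497] [ 0.55902398  0.33376219 -0.41482445  1.6413562   0.14265974  1.19909206
 -1.2787165 ]
```

View pics/w11.png

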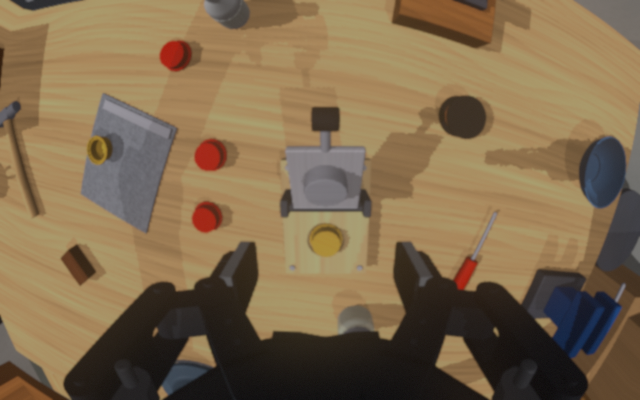

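The knob is at (325,118), centred laterally. I'll take a second view from nearer.

```bash
python3 -m pendant '[[[0.025,0,0.02,0],[0.05,0,0.04,0],[0.06,0,0.06,0],[0.06,0,0.06,0],[0.06,0,0.06,0]]]'
python3 - <<'E'
from h import *
im,c=shot("wrist");np.savez("pics/w12.npz",**c)
cv2.imwrite("pics/w12.png",im[:,:,::-1])
s=monitor.state();print(s["time_s"],s["position"],s["opening"]*85,s["force"],s["joint_positions"])
for f in ("w11","w12"):
    g=cv2.cvtColor(cv2.imread(f"pics/{f}.png"),cv2.COLOR_BGR2GRAY);m=(g<75).astype(np.uint8);m[240:]=0
    n,l,st,ce=cv2.connectedComponentsWithStats(m)
    for i in range(1,n):
        if st[i,4]>150 and 270<ce[i,0]<390: print(f,st[i],ce[i])
E
```

```text
time_s: 11.05
position: [0.6275, -0.1723, 0.2425]
tool_rot: [0.996, 0.09, -0.001, 0.0]
force: [0.7, -0.1, 0.9]
opening: 0.797
11.1 [ 0.6280098  -0.17238029  0.24342112] 67.93951171490762 [-0.20005582  0.15992833  0.08468006] [ 0.4877217   0.46671436 -0.40305053  1.5851722   0.19744176  1.12938846
 -1.35267455]
w11 [312 108  27  24 614] [325.03257329 118.95602606]
w11 [358 190  13  24 187] [363.69518717 201.10695187]
w12 [306 193  36  30 949] [323.95679663 207.12012645]
```

View pics/w12.png

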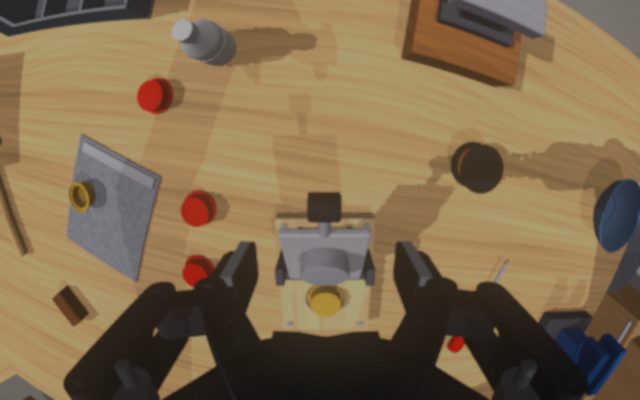

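Run:
```python
from h import *
c1=dict(np.load("pics/w11.npz"));c2=dict(np.load("pics/w12.npz"));s=monitor.state()
a,b=(325.0,119.5),(324,207.5)
p,e=tri([ray(c1,*a,1),ray(c2,*b,1)]);print(p,e)
for z in (.156,):
  for c,q in ((c1,a),(c2,b)):
    k=plane(ray(c,*q,1),z);print(k,local(s,k-s["position"]))
# cup height check
c0=dict(np.load("pics/w10.npz"))
print("cup in nest",tri([ray(c0,325.5,155.5,1),ray(c1,325.5,240.5,1)]),plane(ray(c0,325.5,155.5,1),.037))
j=np.array([.9836,.1805]);print("expected knob",np.array([.4598,-.2025])+j*.174)
```

```text
[ 0.62930059 -0.17120693  0.15493206] [np.float64(7.675489416553258e-05), np.float64(7.67548941655618e-05)]
[ 0.62932817 -0.17112796  0.156     ] [ 0.00148954 -0.00108825  0.08742056]
[ 0.62966343 -0.17122553  0.156     ] [ 0.00180202 -0.00093243  0.08742084]
cup in nest (array([ 0.4607439 , -0.20231344,  0.02651129]), [np.float64(0.0003502292857619299), np.float64(0.0003502292857619133)]) [ 0.46236611 -0.20237561  0.037     ]
expected knob [ 0.6309464 -0.171093 ]
```

The knob is at (0.630, -0.171, 0.155), against an expected (0.631, -0.171, 0.156). Next I'll descend on it and pinch.

```bash
python3 -m pendant '[[[0.002,-0.001,0.02,0],[0.002,-0.001,0.045,0],[0.002,-0.001,0.065,0],[0.002,-0.001,0.08,0],[0.002,-0.001,0.086,0],[0.002,-0.001,0.086,0],[0.002,-0.001,0.086,0],[0.002,-0.001,0.086,0]]]' 0.2
python3 - <<'E'
from h import *
im,c=shot("wrist");np.savez("pics/w13.npz",**c)
cv2.imwrite("pics/w13.png",im[:,:,::-1])
s=monitor.state();print(s["time_s"],s["position"],s["opening"]*85,s["force"],s["joint_positions"])
print(local(s,plane(ray(c,326,270,1),.155)-s["position"]))
E
```

```text
time_s: 11.9
position: [0.6313, -0.1703, 0.1577]
tool_rot: [0.996, 0.09, 0.001, 0.0]
force: [0.1, -0.1, 1.0]
opening: 0.8
11.95 [ 0.63117925 -0.17021825  0.15750027] 68.13214612683996 [ 0.54441736 -0.3823334  -0.32012209] [ 0.46896783  0.5501964  -0.38442345  1.6639468   0.23995775  0.97215427
 -1.38987738]
[-0.0005411   0.00075351  0.00249994]
```

View pics/w13.png

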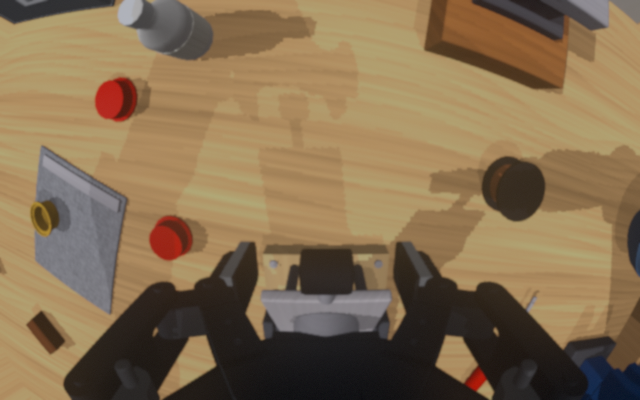

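The knob is centred between the fingers, at about (326,272). Closing.

```bash
python3 -m pendant '[[[0,0,0,0],[0,0,0,0],[0,0,0,0],[0,0,0,0],[0,0,0,0],[0,0,0,0],[0,0,0,0]]]' 1
python3 - <<'E'
from h import *
th=np.linspace(2.5,1.772,15)
x=-140*np.cos(th)-6*np.sin(th);z=140*np.sin(th)-6*np.cos(th)
for t,a,b in zip(th,x-x[0],z-z[0]): print(round(t,3),round(a,1),round(-b,1))
im,c=shot("wrist");cv2.imwrite("pics/w14.png",im[:,:,::-1])
s=monitor.state();print(s["time_s"],s["position"],s["opening"]*85,s["force"],s["tool_rot"])
E
```

```text
time_s: 12.65
position: [0.6307, -0.1706, 0.1567]
tool_rot: [0.996, 0.09, 0.0, 0.0]
force: [-0.5, -1.8, 3.0]
opening: 0.269
2.5 0.0 -0.0
2.448 -4.8 -5.5
2.396 -9.8 -10.8
2.344 -15.1 -15.8
2.292 -20.6 -20.5
2.24 -26.4 -24.9
2.188 -32.4 -29.0
2.136 -38.7 -32.8
2.084 -45.1 -36.3
2.032 -51.6 -39.4
1.98 -58.4 -42.2
1.928 -65.2 -44.7
1.876 -72.2 -46.7
1.824 -79.3 -48.4
1.772 -86.5 -49.8
12.7 [ 0.63071032 -0.17066279  0.15672552] 22.80732751711626 [-0.64249952 -1.88010192  3.62792819] [9.95939604e-01 9.00224785e-02 2.83478921e-04 4.22077926e-04]
```

View pics/w14.png

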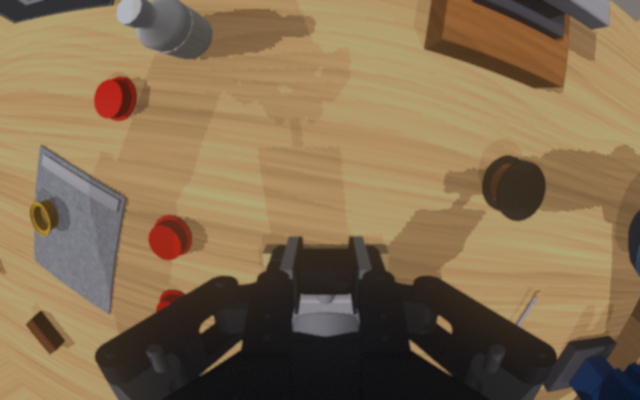

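The knob is pinched: the opening stops at about 23 mm. I'll start the swing slowly.

```bash
python3 -m pendant '[[[-0.0024,0,-0.0028,0],[-0.0048,0,-0.0055,0],[-0.0073,0,-0.0082,0],[-0.0098,0,-0.0108,0],[-0.0124,0,-0.0133,0],[-0.0151,0,-0.0158,0],[-0.0178,0,-0.0182,0],[-0.0206,0,-0.0205,0],[-0.0206,0,-0.0205,0]]]'
```

```text
time_s: 13.6
position: [0.6098, -0.1744, 0.177]
tool_rot: [0.996, 0.09, -0.0, 0.0]
force: [2.4, -3.8, -2.4]
opening: 0.267
```

```bash
python3 -m pendant '[[[-0.0029,0,-0.0022,0],[-0.0058,0,-0.0044,0],[-0.0088,0,-0.0065,0],[-0.0118,0,-0.0085,0],[-0.0149,0,-0.0104,0],[-0.0181,0,-0.0123,0],[-0.0213,0,-0.0141,0],[-0.0245,0,-0.0158,0],[-0.0277,0,-0.0174,0],[-0.031,0,-0.0189,0]]]'
python3 -m pendant '[[[0,0,0,0],[0,0,0,0]]]'
python3 - <<'E'
from h import *
im,c=shot("scene");cv2.imwrite("pics/s15.png",cv2.resize(im[100:260,170:330,::-1],None,fx=3.7,fy=3.7,interpolation=2))
s=monitor.state();print(s["time_s"],s["position"],s["opening"]*85,s["force"],s["torque"])
E
```

```text
time_s: 14.6
position: [0.5796, -0.1799, 0.1955]
tool_rot: [0.996, 0.09, 0.0, 0.0]
force: [2.7, -5.4, -4.1]
opening: 0.267
time_s: 14.8
position: [0.5796, -0.18, 0.1956]
tool_rot: [0.996, 0.09, -0.0, 0.0]
force: [2.7, -4.9, -3.4]
opening: 0.268
14.85 [ 0.57962085 -0.17993919  0.19552336] 23.085676080245083 [ 3.2336487  -4.59736287 -2.95625583] [-0.83528144 -1.01168168  0.03190452]
```

View pics/s15.png

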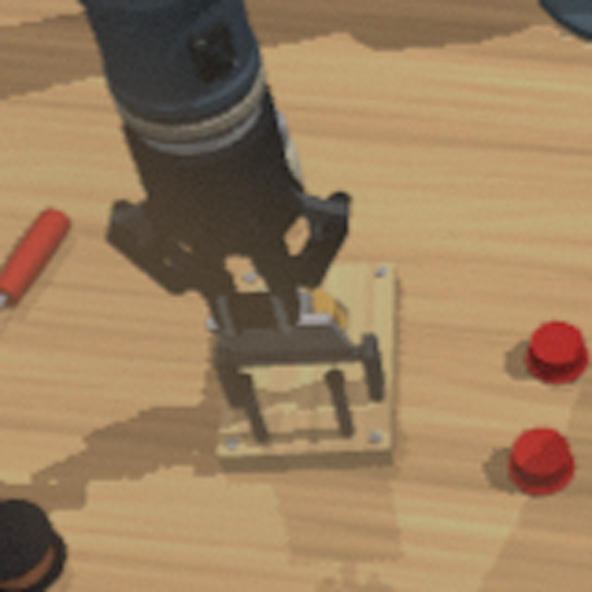

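The flap is following and the knob is still pinched. Next comes the last third of the swing.

```bash
python3 -m pendant '[[[-0.0034,0.0002,-0.0014,0],[-0.0068,0.0004,-0.0028,0],[-0.0102,0.0005,-0.0041,0],[-0.0136,0.0006,-0.0053,0],[-0.0171,0.0008,-0.0063,0],[-0.0206,0.0008,-0.0073,0],[-0.0242,0.0008,-0.0082,0],[-0.0277,0.0008,-0.009,0],[-0.0313,0.0008,-0.0097,0],[-0.0346,0.0008,-0.0104,0]]]'
python3 -m pendant '[[[0,0,0,0],[0,0,0,0],[0,0,0,0],[0,0,0,0]]]'
python3 - <<'E'
from h import *
for n in ("scene","wrist","top"):
    im,c=shot(n)
    cv2.imwrite(f"pics/{n}16.png",cv2.resize(im[100:260,170:330,::-1],None,fx=3.7,fy=3.7,interpolation=2) if n=="scene" else im[:,:,::-1])
s=monitor.state();print(s["time_s"],s["position"],s["opening"]*85,s["force"],s["torque"])
d=s["position"]-np.array([.6307,-.1706,.1567]);a=d[0]*.9836+d[1]*.1805;print("along",a*1e3,d[2]*1e3)
x=108.6+a*1e3;z=88.6+d[2]*1e3
print("theta from knob pos",np.pi-np.arctan2(z,x)-0*1+np.arctan2(6,140)*0, "r",np.hypot(x,z))
th=np.linspace(1.5,2.6,1101);X=-140*np.cos(th)-6*np.sin(th);Z=140*np.sin(th)-6*np.cos(th)
print(th[np.argmin((X-x)**2+(Z-z)**2)])
E
```

```text
time_s: 15.85
position: [0.5456, -0.1862, 0.2062]
tool_rot: [0.996, 0.09, 0.0, -0.0]
force: [2.4, -2.9, -4.4]
opening: 0.266
time_s: 16.25
position: [0.5459, -0.1862, 0.2062]
tool_rot: [0.996, 0.09, -0.0, -0.0]
force: [2.6, -2.2, -3.2]
opening: 0.269
16.4 [ 0.54591295 -0.18616337  0.20613396] 22.918508233371018 [ 2.3544289  -0.83184796 -2.67954679] [-0.23624006 -0.8879679  -0.06686846]
along -86.20572575810188 49.433955322678216
theta from knob pos 1.7316324063631483 r 139.83875121311854
1.774
```

View pics/scene16.png

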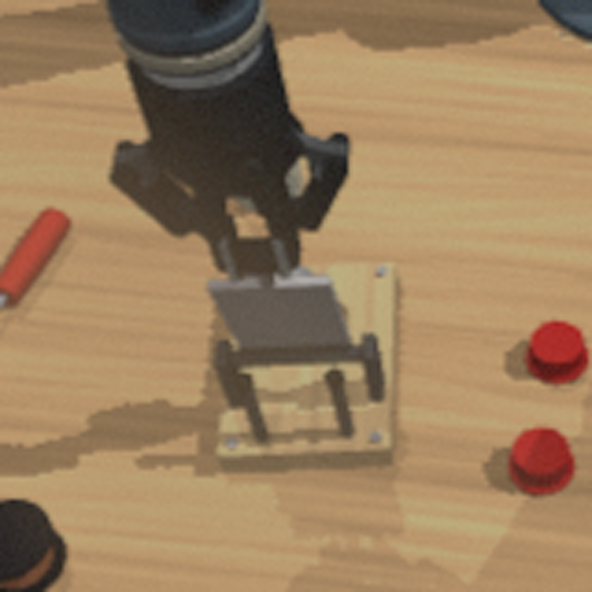

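View pics/wrist16.png

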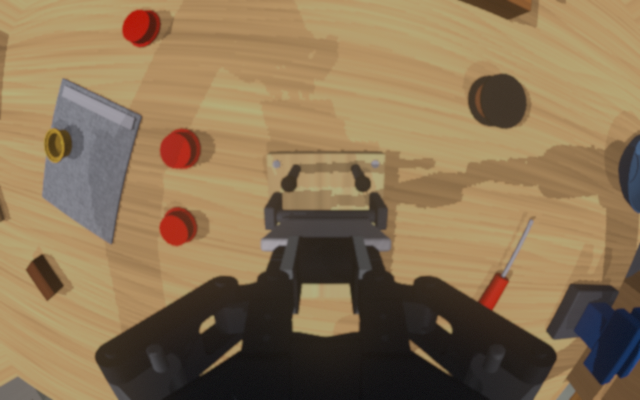

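Run:
```python
from h import *
c=imaging.get_calibration("scene")
H=np.array([.5237,-.1908,.067]);j=np.array([.9836,.1805,0]);n=np.array([-.1805,.9836,0])
for p in ((210,283),(330,278),(270,281)):
    o,d=ray(c,170+p[0]/3.7,100+p[1]/3.7)
    off={210:-.038,330:.038,270:0}[p[0]]
    k=o+d*((H+n*off-o)@n)/(d@n); print(p,((k-H)@j).round(4),(k[2]-.067).round(4))
    k=o+d*(.170-o[2])/d[2]; print("  at z .170:",((k-H)@j).round(4),((k-H)@n).round(4))
s=monitor.state();print(s["joint_velocities"].round(4),s["time_s"])
```

```text
(210, 283) 0.0091 0.0914
  at z .170: 0.0188 -0.0346
(330, 278) 0.0125 0.0953
  at z .170: 0.019 0.0394
(270, 281) 0.0108 0.0929
  at z .170: 0.0193 0.0024
[-0.0005  0.0007 -0.0017  0.0019 -0.0013 -0.0021 -0.0006] 16.4
```

At the expected height, the flap's free edge in the scene view is 19 mm behind the hinge, and 19 mm is what the balance point predicts. The arm is still, so I'm handing in.

```bash
python3 -m pendant '[[[0,0,0,0],[0,0,0,0],[0,0,0,0]]]'; python3 -c "
from plant import workorder; print(workorder.finish_job())"
```

```text
time_s: 16.7
position: [0.5459, -0.1862, 0.2062]
tool_rot: [0.996, 0.09, 0.0, -0.0]
force: [2.1, -2.1, -2.4]
opening: 0.267
the job is handed in; nothing more can be done
None
```

The brass cup is seated rim-down in the jig's nest and released. The flap is held by its knob at the balance point. I handed the job in at 16.7 s; no verdict is reported.

**Cup:** It went down to TCP height 42.6 mm, which is the predicted seated height, and a light press met the floor at about 12 N. The wrist view after release showed it centred in the nest. I could not see it again after raising the flap, because the flap hid it.

**Flap:** The knob stayed pinched throughout and the flap never went past balance towards the nest. The arm's final position puts it at about 1.774 rad against the 1.772 target. The scene camera agreed: the free edge is 19 mm behind the hinge, as predicted. At the end the arm was still, with about 2–4 N on the wrist.

**Checks that disagreed:**
- The triangulated height of the cup's top read 16–22 mm on the mat, against 26 mm.
- In the nest it read 27 mm, against 37 mm.
- The nest's rim read 19 mm, against 22 mm.

I put these down to camera calibration and narrow viewing angles, and relied on the contact height and the cup's position relative to the nest ring instead. I did not deliberately touch anything else, and the later views showed nothing moved.

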